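Set the tape machine to its longest feed through the H gate

ROBOT

A 6-joint arm with a two-finger parallel gripper is mounted at the origin on the work surface. World frame = base frame: x ahead of the robot, y to its left, z up, the work surface at z = 0. Lengths are in mm, angles in rad, forces in N, time in s.
With the tool pointing down it reaches from about 400 to 925 mm from the base axis. Payload 12.5 kg.
Tool frame: the origin (TCP) lies where the fingers leave the gripper's body, on its centre line; the fingertips stand 78 mm ahead of it and the grasp point (between the pads) lies 59 mm ahead of it (env.tip_extent is the distance from the TCP to the fingertips, in mm); z points along the fingers, y is the direction in which the jaws open and shut (so a half turn about z gives the same grasp; the last joint's range is limited). The gripper opens to 95 mm and grips with 3 to 60 N. Pads are 20 mm wide; open, the fingers measure 119 mm over their backs; the gripper's body (75 mm by 180 mm) begins 59 mm behind the grasp point.
Start: joints at [-1.378, 0.491, 1.559, -0, 1.092, -0.106], TCP at [184.005, -597.311, 292.261] pointing down, gripper open.
Joint ranges: [-3.1, 3.1], [-0.84, 2.19], [0.05, 2.79], [-1.13, 4.28], [0.06, 2.93], [-2.69, 2.69]. Speed limits (rad/s): [2.22, 2.22, 2.79, 3.14, 3.14, 3.14].

INTERFACE

Orientations are given as [roll, pitch, yaw] about the fixed x, y, z axes, in that order (R = Rz(yaw) Ry(pitch) Rx(roll)).
In Python, from cell import env gives the robot as it stands. The module is installed in compiled form; this text tells all that it offers.
- The arm moves only by the tool play_rows, never from a script. Its argument "targets" is a list of rows, each an object with "linear": the shift along the tool's x, y, z in mm, a list of three; "turn": the turn about the tool's z in rad. A call has 1 to 20 rows; each row is the pose to reach, as a shift and turn from the pose commanded when the call began, along the tool's axes at that moment; what a row does not reach only later rows make up. A row lasts 1/8 s, in which the tool goes at most 62.5 mm and 10.7 degrees, less where a joint would pass 70% of its speed; a pose out of reach is approached as far as the arm can. A call with a gripper value outside its range is refused whole. "hand" is the finger opening in mm, from 0 to 95.1, set as the call begins (left out, the last holds). The fingers move at their own pace and stop on an object; the grip force is fixed at half the most. Time passes only in rows, so rows that repeat a pose let the fingers close. It gives the time, the measured TCP pose, the force and the opening at its end, in the units of the state.
- env.state(): the state, without advancing time (a new reading comes with each control period).
- env.read_camera(name): name is "side" or "top"; returns (picture, depth): 480x640x3 uint8, red, green, blue; 480x640 float32, mm along the optical axis (not along the pixel's ray), 0 where there is no reading.
- env.camera_params(name): a dict with "fx", "fy", "cx", "cy" (pixels), "R" (3x3) and "t" (3): a world point X has camera coordinates R X + t. Camera axes: x right, y down, z forward; pixel columns grow to the right and rows downward; lengths in mm; the calibration is good to about 2 mm. A picture is of the moment at which its call begins. camera_params takes no time and is no camera call.
- env.job_done(): hands the job in, once; it reports no verdict.
The state is a dict: "t": time; "joints": joint angles; "qvel": joint speeds; "tau": joint torques, N m; "eef_pos": TCP position; "tcp_rot": TCP orientation; "ft_force": force on the tool from outside, world axes, zero at the start; "moment": the same for the moment, N m; "opening": opening from 0.0 (shut) to 1.0 (fully open).
Only numpy, scipy, OpenCV 4.12 (cv2) and the standard library are available. Lean on these libraries where they do the work, as an engineer would, in place of code of your own. Each camera call takes 0.05 s, during which the arm holds its last target.

TASK

Set the gummed-tape machine to its longest feed: with the fingertips or the outside of the fingers, push its black-knobbed gear lever through the H-shaped gate, across to the other side and fully home into the slot that has the longest raised bar beside it, without running it into the wrong slot on that side. Only push the knob, never pinch or grip it, and leave the things lying about where they are.

Things in the scene. Friction and masses are not known exactly. Their poses are not given: they have to be found in the camera images.
- machine: grey gummed-tape machine fixed to the counter, placed anew each time and turned by up to 0.4 rad. Origin on the deck under the middle of its H gate; x along the gate's long slots (away from the operator), y across the gate towards the machine's casing, z up. The feed-change gearbox under the gate is 130 (x) by 160 (y) mm
- gate_centre (a point): middle of the H gate, on top of its steel plate, 116 mm above the deck. Two slot lines run along machine x, 13 mm wide, 65 mm long, centred at y = -14 and +14 mm; a crossing channel 18 mm wide at x = 0 (neutral) joins them past rounded corners: the lever changes sides only there. Each line has two ends, so there are four slots
- casing_top (a point): on the flat top of the machine's casing, 125 mm above the deck, at machine x = -90, y = 130 mm. The casing spans y = 96 to 261, x = -160 to 110 mm; a round roll hood on it, x = 0 to 203 mm, is 211 mm high; a clear water bottle 60 mm wide stands at x = -105, y = 215, top at 229 mm
- knob_centre (a point): centre of the black ball knob, 40 mm across, on the 10 mm steel lever rod. The lever tilts about a pivot 20 mm above the deck under the gate's middle, 185 mm from the knob centre: in machine axes the knob is at x = 185 sin(shift), y = 185 sin(cross) cos(shift), z = 20 + 185 cos(cross) cos(shift) mm (197 to 205 mm above the deck)
- lever_cross (a joint): sideways tilt of the lever, rad: -0.149 = in the slot line at y = -14 mm (it always starts there), 0 = upright, +0.149 = in the slot line at y = +14 mm, the casing side; stops at +-0.15 (the knob travels 27 mm each way). About 2 N at the knob moves it; it stays where it is left
- lever_shift (a joint): tilt of the lever along the slots, rad: +0.262 = stop at the machine +x end, -0.262 = stop at the -x end (fully home; the knob is then 48 mm from the middle), 0 = neutral, in line with the crossing channel. The lever can cross while this is within about +-0.04 (the rounded corners guide it if a little more). Starts anywhere along its line. About 3 N at the knob moves it; it stays where it is left
- bar_longest: the longest black raised bar on the gate plate, 40 mm long (along machine y), 9 wide, 3 high; origin at the middle of its underside. It lies just outside the slot end that it marks, at machine x = +25 or -25, y = +45 mm: always on the casing side, at either end from start to start
- bar_shortest: the shortest bar, 10 mm long, beside the other slot end on the casing side (the wrong slot there), at machine x = -25 or +25, y = +45 mm. Bars of 20 and 30 mm mark the two slots of the other line, at y = -45 mm
- walnut_knob_a: walnut drawer knob, 35 mm across, 29 high, loose on top of the machine's casing; origin at its underside; leave alone
- walnut_knob_b: the same knob, loose on the deck in front of the gearbox; leave alone
- stopper: green glass bottle stopper, 38 mm across, 46 high, on the deck beyond the gearbox; leave alone
- corner_guard: white nylon pallet corner guard, 60 by 90 mm, 60 high, loose on the deck; leave alone
- tape_core: cardboard tape core, 82 mm across, 70 high, standing on the deck; leave alone

How it is judged (in metres and radians):
On the way:
1. the lever has gone through the crossing channel to the casing side of the gate (value of joint lever_cross above 0.11 rad), for 0.1 s.
At the end, for the whole second after the job is handed in: the lever is on the casing side of the gate and home in the slot beside the longest bar (within about 5 mm of its stop at the knob), at rest, and the five loose things are within 20 mm of where they lay (value of joint lever_cross above 0.12 rad and ((x of bar_longest in the frame of machine above 0 m and value of joint lever_shift above 0.235 rad) or (x of bar_longest in the frame of machine below 0 m and value of joint lever_shift below -0.235 rad)) and velocity of joint lever_shift between -0.05 and 0.05 rad/s and distance of each of walnut_knob_a, walnut_knob_b, stopper, corner_guard, tape_core from where it was at the start of the episode below 0.02 m); the robot touches nothing.
It fails at once if the knob is pinched (fingers press on opposite sides of it at once) ((contact force between the fingers and lever_shift_c1 above 0.8 N and contact force between the fingers and lever_shift_c2 above 0.8 N) or (contact force between the fingers and lever_shift_c3 above 0.8 N and contact force between the fingers and lever_shift_c4 above 0.8 N)).
It fails at once if the lever is run into the wrong slot on the casing side, beside the shortest bar (value of joint lever_cross above 0.08 rad and ((x of bar_longest in the frame of machine above 0 m and value of joint lever_shift below -0.12 rad) or (x of bar_longest in the frame of machine below 0 m and value of joint lever_shift above 0.12 rad))).
It fails at once if a loose thing is shifted or picked up (moved more than 20 mm) (distance of any of walnut_knob_a, walnut_knob_b, stopper, corner_guard, tape_core from where it was at the start of the episode above 0.02 m).
It also fails if it takes over 45 s, if anything falls off the work surface, if the arm or the gripper's body presses on something with over 40 N, if the wrist force passes 120 N, or if a joint passes its speed limit or range.

## Working session

There is one attempt and no reset: what is moved stays moved. The work goes in short steps, Python scripts to look and compute and a tool call to move; the robot and the scene stay as the last step left them, time stands still between calls to the robot, and variables do not carry over. Pictures are saved under pics/ and viewed, and the job is handed in when it is done.

Besides the shell and the picture viewer there is one more tool, called after "Emit:" by a JSON object that holds its "method" and its "body". play_rows: Moves the arm, as the interface text tells. Its arguments: {"type":"object","properties":{"targets":{"type":"array","items":{"type":"object","properties":{"linear":{"type":"array","items":{"type":"number"}},"turn":{"type":"number"}}}},"hand":{"type":"number"}},"required":["targets"]}

```bash
mkdir -p pics
python3 - <<'E'
from cell import env
import cv2,numpy as np
s=env.state();print(s)
for n in("side","top"):
    p,d=env.read_camera(n);cv2.imwrite(f"pics/{n}0.png",p[:,:,::-1]);np.savez(f"{n}0.npz",p=p,d=d)
    print(n,env.camera_params(n))
E
```

```text
{'t': 0.0, 'joints': array([-1.37761320e+00,  4.91537558e-01,  1.55942861e+00, -1.08996624e-05,
        1.09168390e+00, -1.05616349e-01]), 'qvel': array([-0.00050362, -0.00126674,  0.00039055,  0.00168739,  0.00046906,
       -0.00056047]), 'tau': array([-6.61119229e-04, -6.12654161e+01, -2.58187437e+01,  6.92532677e-02,
        4.81939595e-02, -6.51716505e-05]), 'eef_pos': array([ 183.96469507, -597.15711926,  291.68254659]), 'tcp_rot': array([-3.14054011e+00, -1.01859396e-04,  2.98804455e-01]), 'ft_force': array([ 0.07225691, -0.46191713, -0.83337665]), 'moment': array([-0.01070418, -0.02078059,  0.00129625]), 'opening': 0.9963390194276264}
side {'fx': 613.9920202786438, 'fy': 613.9920202786438, 'cx': 316.4006388606829, 'cy': 242.3541625001596, 'R': array([[-0.99839025, -0.05668803,  0.0018354 ],
       [-0.03367149,  0.56636113, -0.82346907],
       [ 0.04564134, -0.82220529, -0.5673582 ]]), 't': array([ 579.67149294,  187.15409956, 1139.75648233])}
top {'fx': 585.5246103833075, 'fy': 585.5246103833075, 'cx': 319.5671666756776, 'cy': 237.99390327239354, 'R': array([[ 0.02214999, -0.99969622,  0.01080973],
       [-0.9881708 , -0.02353324, -0.15154094],
       [ 0.1517493 , -0.00732523, -0.98839187]]), 't': array([-126.48437986,  595.76663392, 1049.85152631])}
```

View pics/side0.png

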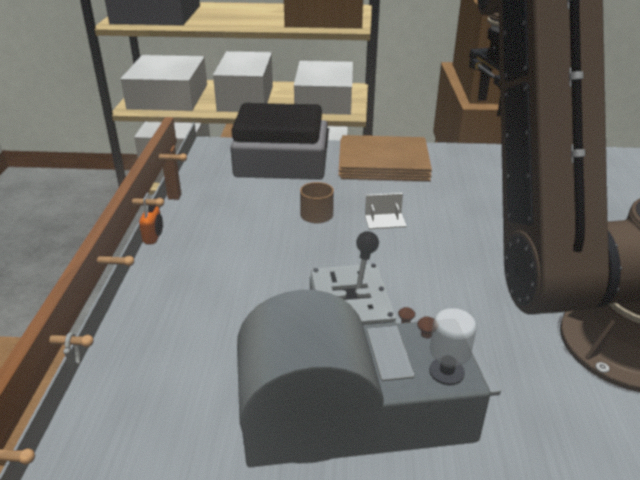

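View pics/top0.png

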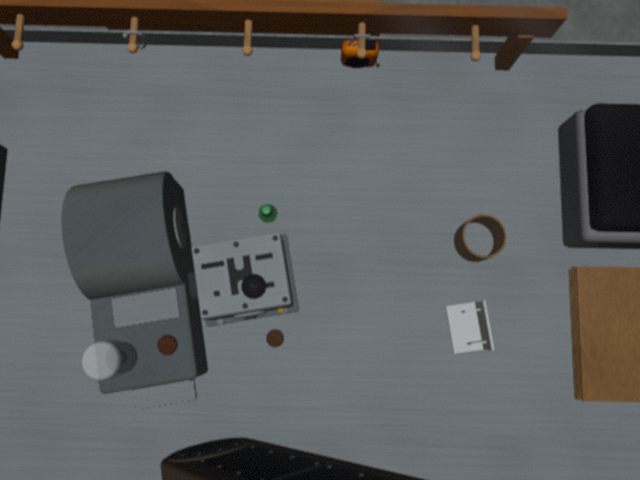

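Run:
```python
import cv2,numpy as np
z=np.load("top0.npz");p=z['p'][215:345,170:320]
cv2.imwrite("pics/topz.png",cv2.resize(p[:,:,::-1],None,fx=5,fy=4.5,interpolation=cv2.INTER_CUBIC)) 
z=np.load("side0.npz");p=z['p'][220:340,290:450]
cv2.imwrite("pics/sidez.png",cv2.resize(p[:,:,::-1],None,fx=5,fy=5,interpolation=cv2.INTER_CUBIC))
```

```text
(no output)
```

View pics/topz.png

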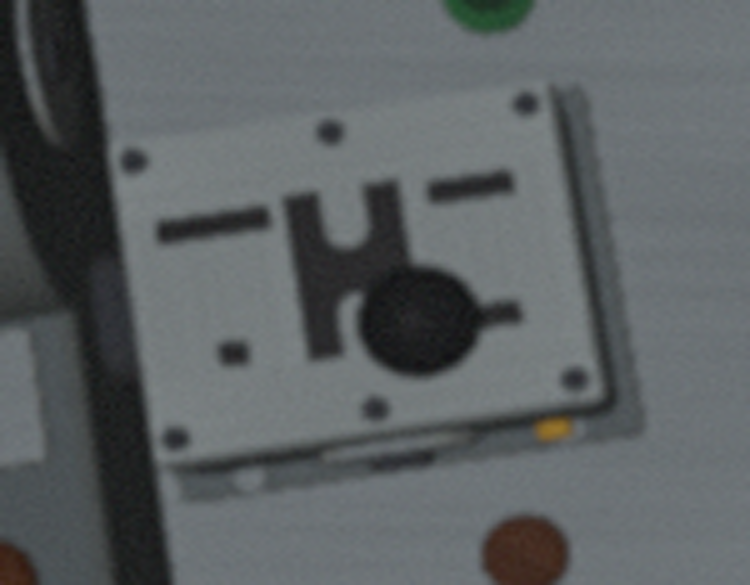

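View pics/sidez.png

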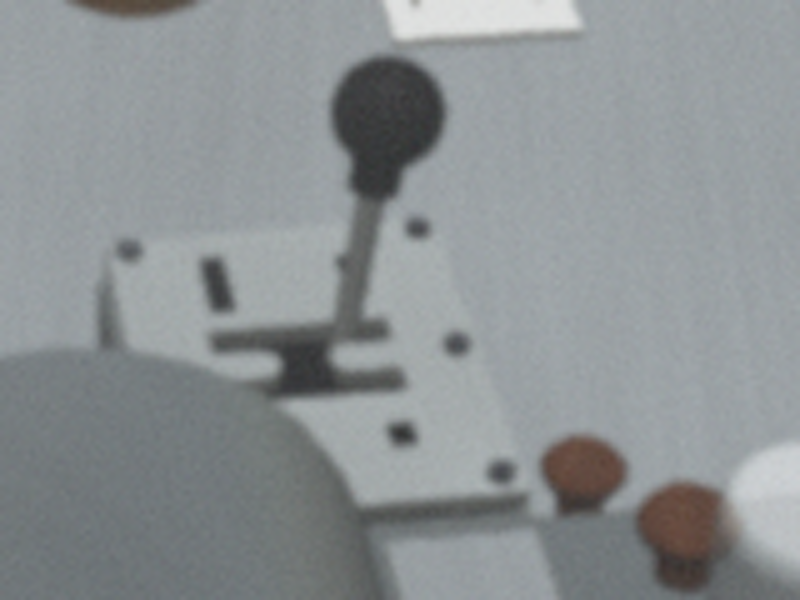

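```bash
cat > h.py <<'E'
import numpy as np
from cell import env
def ray(n,u,v,z):
    c=env.camera_params(n);R=np.array(c['R']);t=np.array(c['t'])
    d=R.T@np.array([(u-c['cx'])/c['fx'],(v-c['cy'])/c['fy'],1]);o=-R.T@t
    return o+d*(z-o[2])/d[2]
def proj(n,X):
    c=env.camera_params(n);q=np.array(c['R'])@X+c['t']
    return np.array([c['fx']*q[0]/q[2]+c['cx'],c['fy']*q[1]/q[2]+c['cy']])
E
python3 - <<'E'
from h import *
from scipy.optimize import least_squares
f=lambda a,b,z:ray("top",170+(a+.5)/5-.5,215+(b+.5)/4.5-.5,z)
P=[(213,225),(234,353),(471,187)]
M=np.array([[25,45],[-25,45],[25,-45]])
W=np.array([f(a,b,119)[:2] for a,b in P])
def tr(p,m): c,s=np.cos(p[2]),np.sin(p[2]); return p[:2]+m@np.array([[c,s],[-s,c]])
r=least_squares(lambda p:(tr(p,M)-W).ravel(),[500,200,0]);print(r.x,r.fun)
for q in [(133,161),(526,103),(176,438),(574,379)]:
    w=f(*q,118)[:2]-r.x[:2];c,s=np.cos(r.x[2]),np.sin(r.x[2]);print(c*w[0]+s*w[1],-s*w[0]+c*w[1])
# depth on plate
d=np.load("top0.npz")['d'];print(d[300:306,225:230].mean(), d[280:292,248:260].min())
# side checks
g=np.r_[r.x[:2],116];print("side gate px",proj("side",g))
k=[f(419,321,z)[:3] for z in(197,203)]
for w in k:
    w=w[:2]-r.x[:2];c,s=np.cos(r.x[2]),np.sin(r.x[2]);print("knob mach",c*w[0]+s*w[1],-s*w[0]+c*w[1])
# side knob ray
for z in(197,203):
    w=ray("side",290+389/5,220+112/5,z)[:2]-r.x[:2];print("knob side",c*w[0]+s*w[1],-s*w[0]+c*w[1])
E
```

```text
[5.20238778e+02 2.34215723e+01 1.87803021e-01] [ 0.07938381 -0.17468585 -0.16591579  0.13708789  0.08653198  0.03759797]
54.23747587257479 69.30150123587538
54.35196485759646 -68.83350836361407
-53.45003053242526 68.99207630534521
-53.7569695327364 -68.7299753130254
1005.8612 0.0
side gate px [350.0800742 292.1027248]
knob mach -29.94321130900948 -26.530156601033163
knob mach -30.46107120501439 -27.063908873865188
knob side -34.14055930832749 -32.19992645422425
knob side -32.11339013703942 -23.682383678799756
```

Emit:
{"method": "play_rows", "body": {"hand": 0, "targets": [{"linear": [60, -33, 0], "turn": 0.111}, {"linear": [120, -67, 0], "turn": 0.111}, {"linear": [180, -100, 0], "turn": 0.111}, {"linear": [240, -133, 0], "turn": 0.111}, {"linear": [298, -167, 0], "turn": 0.111}, {"linear": [318, -220, 0], "turn": 0.111}, {"linear": [338, -275, 0], "turn": 0.111}, {"linear": [358, -330, 0], "turn": 0.111}, {"linear": [376, -380, 0], "turn": 0.111}, {"linear": [394, -430, 0], "turn": 0.111}, {"linear": [410, -477, 0], "turn": 0.111}, {"linear": [410, -477, 0], "turn": 0.111}, {"linear": [410, -477, 0], "turn": 0.111}, {"linear": [410, -477, 0], "turn": 0.111}]}}

```text
t: 1.85
eef_pos: [435.5, -21.7, 292.1]
tcp_rot: [3.141, 0.0, 0.186]
ft_force: [-0.2, -0.3, -0.3]
opening: 0.003
```

```bash
cat >> h.py <<'E'
G=np.array([520.24,23.42]);TH=.1878
def mach(w):
    w=np.array(w[:2])-G;c,s=np.cos(TH),np.sin(TH);return np.array([c*w[0]+s*w[1],-s*w[0]+c*w[1]])
def look(tag):
    import cv2
    s=env.state();print(s['t'],s['eef_pos'],s['tcp_rot'],s['ft_force'],s['opening'],'mach',mach(s['eef_pos']))
    a,_=env.read_camera("top");b,_=env.read_camera("side")
    A=cv2.resize(a[205:345,170:320],(400,373),interpolation=3);B=cv2.resize(b[200:350,290:450],(398,373),interpolation=3)
    cv2.imwrite(f"pics/{tag}.png",np.hstack([A,B])[:,:,::-1])
E
python3 -c "
from h import *
look('a1')"
```

```text
1.85 [435.50586486 -21.71092073 292.10538805] [3.14149179e+00 2.11055205e-04 1.86364702e-01] [-0.24574512 -0.25180371 -0.2611378 ] 0.003013272169654016 mach [-91.67013833 -28.51770331]
```

View pics/a1.png

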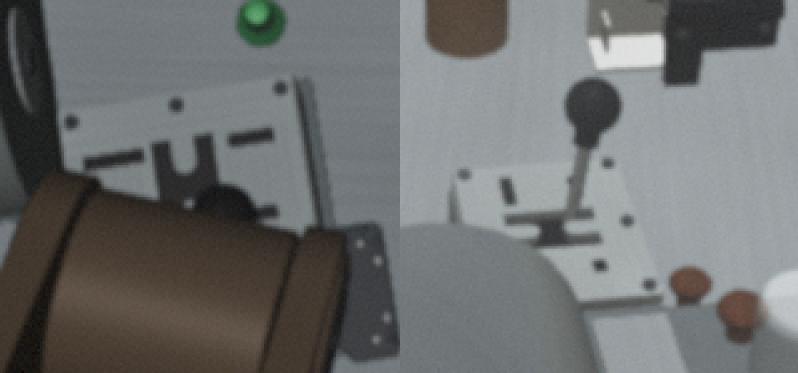

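Emit:
{"method": "play_rows", "body": {"targets": [{"linear": [0, 0, 15]}, {"linear": [0, 0, 29]}, {"linear": [10, 0, 29]}, {"linear": [20, 0, 29]}, {"linear": [28, 0, 29]}, {"linear": [34, 0, 29]}, {"linear": [40, 0, 29]}, {"linear": [46, 0, 29]}, {"linear": [52, 0, 29]}, {"linear": [57, 0, 29]}, {"linear": [60, 0, 29]}, {"linear": [60, 0, 29]}, {"linear": [60, 0, 29]}]}}

```text
validation failed for argument at $.ta...
```

```bash
python3 -c "
from h import *
look('a2')"
```

```text
1.95 [435.44409433 -21.70438985 292.07890895] [3.14156838e+00 2.81545456e-04 1.86049522e-01] [-0.25115799 -1.10195315  0.28632222] 0.004726936265152483 mach [-91.72960347 -28.49975483]
```

View pics/a2.png

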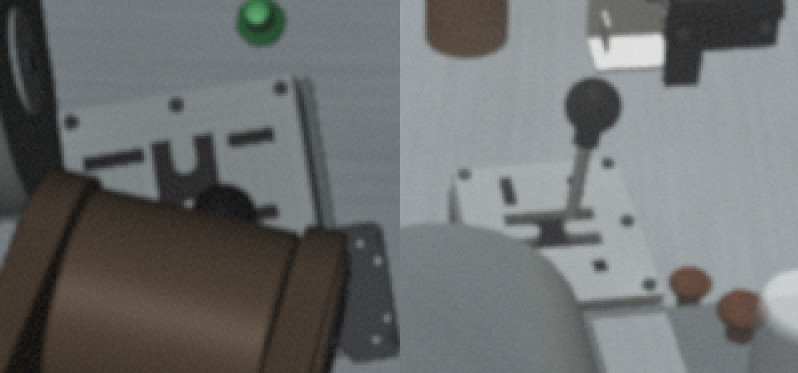

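The call was refused because rows need an explicit turn; nothing moved.

Emit:
{"method": "play_rows", "body": {"targets": [{"linear": [0, 0, 15], "turn": 0}, {"linear": [0, 0, 29], "turn": 0}, {"linear": [10, 0, 29], "turn": 0}, {"linear": [20, 0, 29], "turn": 0}, {"linear": [28, 0, 29], "turn": 0}, {"linear": [34, 0, 29], "turn": 0}, {"linear": [40, 0, 29], "turn": 0}, {"linear": [46, 0, 29], "turn": 0}, {"linear": [52, 0, 29], "turn": 0}, {"linear": [57, 0, 29], "turn": 0}, {"linear": [60, 0, 29], "turn": 0}, {"linear": [60, 0, 29], "turn": 0}, {"linear": [60, 0, 29], "turn": 0}]}}

```text
t: 3.68
eef_pos: [494.3, -9.5, 263.2]
tcp_rot: [3.142, -0.0, 0.188]
ft_force: [-2.0, -1.2, 1.0]
opening: 0.004
```

```bash
python3 -c "
from h import *
look('a3')"
```

```text
3.675 [494.32628733  -9.54778878 263.15834403] [ 3.14152401e+00 -3.27376276e-05  1.87773918e-01] [-1.97680963 -1.19748721  1.03713736] 0.0037237138535211245 mach [-31.61310211 -27.5500885 ]
```

View pics/a3.png

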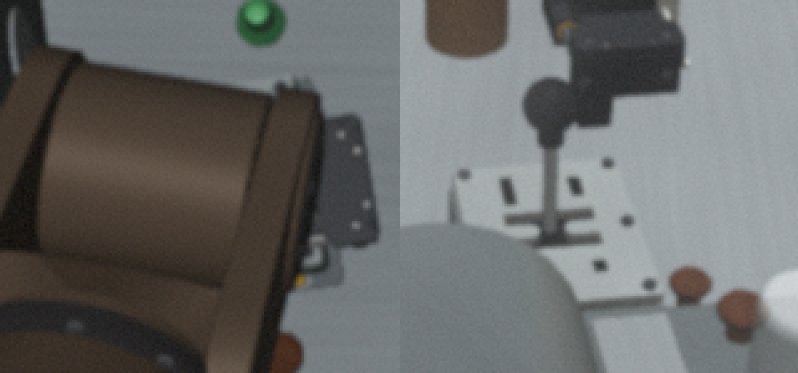

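```bash
python3 -c "
from h import *
c,s=np.cos(TH),np.sin(TH)
for x in (-10,-5,0,5): print(x,proj('side',np.r_[G+np.array([c*x+s*27.5,s*x-c*27.5]),203]))
print(290+150.5/2.4875,200+103.5/2.487)
"
```

```text
-10 [354.68522059 242.08365519]
-5 [351.81198939 242.29553761]
0 [348.93578896 242.50763898]
5 [346.05661469 242.71995966]
350.5025125628141 241.6164053075995
```

Emit:
{"method": "play_rows", "body": {"targets": [{"linear": [-16, 0, 0], "turn": 0}, {"linear": [-16, 25, 0], "turn": 0}, {"linear": [-16, 50, 0], "turn": 0}, {"linear": [-16, 52, 0], "turn": 0}, {"linear": [10, 52, 0], "turn": 0}, {"linear": [31, 52, 0], "turn": 0}, {"linear": [31, 52, 0], "turn": 0}, {"linear": [31, 42, 0], "turn": 0}, {"linear": [31, 34, 0], "turn": 0}, {"linear": [31, 28, 0], "turn": 0}, {"linear": [31, 21, 0], "turn": 0}, {"linear": [31, 14, 0], "turn": 0}, {"linear": [31, 7, 0], "turn": 0}, {"linear": [31, 0, 0], "turn": 0}, {"linear": [31, -7, 0], "turn": 0}, {"linear": [31, -14, 0], "turn": 0}, {"linear": [31, -19, 0], "turn": 0}, {"linear": [31, -22, 0], "turn": 0}, {"linear": [31, -22, 0], "turn": 0}]}}

```text
t: 6.15
eef_pos: [520.6, 18.1, 263.1]
tcp_rot: [-3.141, 0.0, 0.188]
ft_force: [0.2, -0.4, -0.5]
opening: 0.003
```

```bash
python3 -c "
from h import *
look('a4')"
```

```text
6.15 [520.5770908   18.13013083 263.08188451] [-3.14130952e+00  3.92559451e-04  1.87974800e-01] [ 0.21608832 -0.44082539 -0.45219712] 0.0030190328070489815 mach [-0.65644431 -5.25979343]
```

View pics/a4.png

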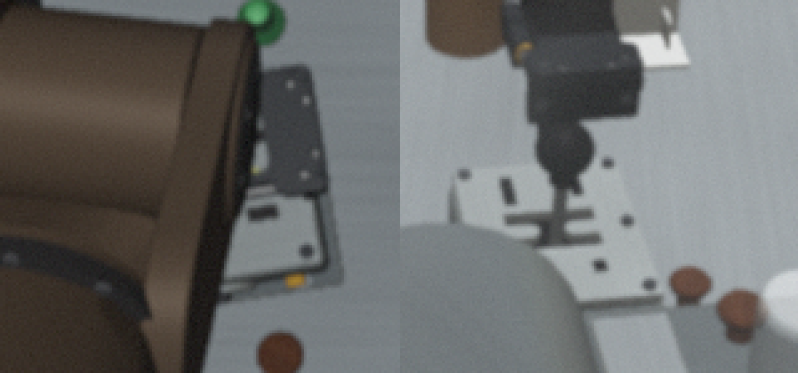

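```bash
python3 -c "
from h import *
c,s=np.cos(TH),np.sin(TH)
for x in (-15,-10,-5,0):
  for y in (20,24,27.5): print(x,y,proj('side',np.r_[G+np.array([c*x-s*y,s*x+c*y]),203]))
print(290+165.5/2.4875,200+149/2.487)
import cv2
b,_=env.read_camera('side');cv2.imwrite('pics/a5.png',cv2.resize(b[220:310,310:430],None,fx=6,fy=6,interpolation=2)[:,:,::-1])
"
```

```text
-15 20 [362.88653539 258.03161255]
-15 24 [363.35413049 259.44899974]
-15 27.5 [363.76576049 260.696744  ]
-10 20 [359.90935587 258.26003132]
-10 24 [360.36758328 259.67891858]
-10 27.5 [360.7709681  260.92798742]
-5 20 [356.92898361 258.48869506]
-5 24 [357.37782295 259.90908477]
-5 27.5 [357.77294458 261.15948033]
0 20 [353.94541349 258.71760414]
0 24 [354.38484429 260.13949873]
0 27.5 [354.77168469 261.39122314]
356.5326633165829 259.9115400080418
```

View pics/a5.png

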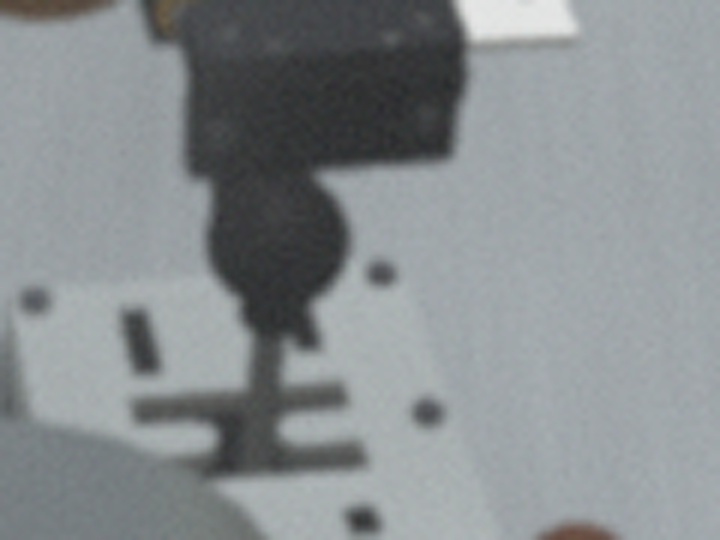

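Emit:
{"method": "play_rows", "body": {"targets": [{"linear": [0, -2, 0], "turn": 0}, {"linear": [0, -4, 0], "turn": 0}, {"linear": [0, -4, 0], "turn": 0}, {"linear": [0, 15, 0], "turn": 0}, {"linear": [0, 22, 0], "turn": 0}, {"linear": [-26, 22, 0], "turn": 0}, {"linear": [-52, 22, 0], "turn": 0}, {"linear": [-54, 20, 0], "turn": 0}, {"linear": [-54, -5, 0], "turn": 0}, {"linear": [-54, -30, 0], "turn": 0}, {"linear": [-54, -32, 0], "turn": 0}, {"linear": [-54, -32, 0], "turn": 0}, {"linear": [-45, -32, 0], "turn": 0}]}}

```text
t: 7.92
eef_pos: [471.0, 40.3, 263.3]
tcp_rot: [3.141, -0.0, 0.187]
ft_force: [0.5, -0.1, 0.5]
opening: 0.006
```

```bash
python3 -c "
from h import *
look('a6')"
```

```text
7.925 [471.04361318  40.30864634 263.29760932] [ 3.14139871e+00 -1.82520819e-04  1.86963833e-01] [ 0.4552781  -0.13437367  0.49662074] 0.005744434520479201 mach [-45.17830686  25.77656767]
```

View pics/a6.png

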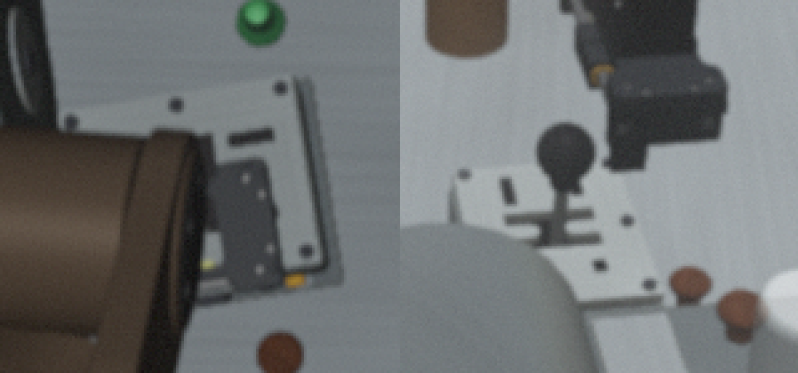

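Emit:
{"method": "play_rows", "body": {"targets": [{"linear": [8, 0, 0], "turn": 0}, {"linear": [14, 0, 0], "turn": 0}, {"linear": [20, 0, 0], "turn": 0}, {"linear": [26, 0, 0], "turn": 0}, {"linear": [32, 0, 0], "turn": 0}, {"linear": [38, 0, 0], "turn": 0}, {"linear": [44, 0, 0], "turn": 0}, {"linear": [50, 0, 0], "turn": 0}, {"linear": [55, 0, 0], "turn": 0}, {"linear": [59, 0, 0], "turn": 0}, {"linear": [62, 0, 0], "turn": 0}, {"linear": [63, 0, 0], "turn": 0}, {"linear": [63, 0, 0], "turn": 0}]}}

```text
t: 9.65
eef_pos: [532.4, 52.6, 263.2]
tcp_rot: [3.141, -0.0, 0.188]
ft_force: [-2.7, -1.9, -2.6]
opening: 0.004
```

```bash
python3 -c "
from h import *
look('a7')"
```

```text
9.65 [532.41710269  52.63637689 263.22499625] [ 3.14148484e+00 -6.13968437e-05  1.87781211e-01] [-2.73554666 -1.89360292 -2.6111729 ] 0.00380223786911544 mach [17.41763695 26.42923441]
```

View pics/a7.png

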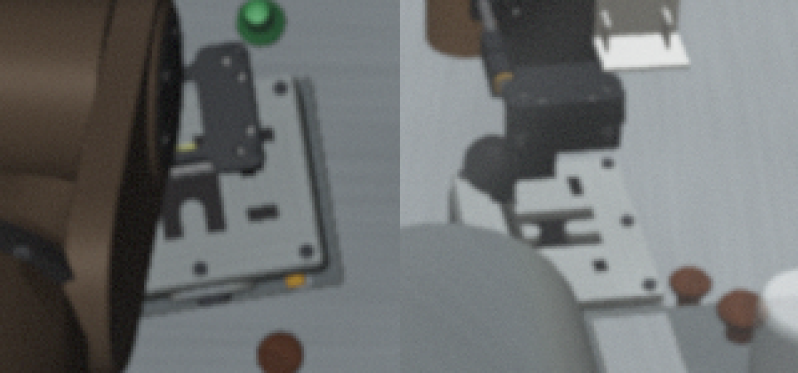

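Emit:
{"method": "play_rows", "body": {"targets": [{"linear": [1, 0, 0], "turn": 0}, {"linear": [2, 0, 0], "turn": 0}, {"linear": [3, 0, 0], "turn": 0}, {"linear": [3, 0, 0], "turn": 0}]}}

```text
t: 10.25
eef_pos: [535.1, 53.1, 263.0]
tcp_rot: [-3.142, 0.001, 0.188]
ft_force: [-5.9, -1.7, -2.7]
opening: 0.004
```

Emit:
{"method": "play_rows", "body": {"targets": [{"linear": [1, 0, 0], "turn": 0}, {"linear": [2, 0, 0], "turn": 0}, {"linear": [2, 0, 0], "turn": 0}]}}

```text
t: 10.62
eef_pos: [536.6, 53.4, 262.8]
tcp_rot: [-3.142, 0.003, 0.188]
ft_force: [-8.0, -3.4, -3.0]
opening: 0.004
```

Emit:
{"method": "play_rows", "body": {"targets": [{"linear": [2, 0, 0], "turn": 0}, {"linear": [3, 0, 0], "turn": 0}, {"linear": [3, 0, 0], "turn": 0}]}}

```text
t: 11.0
eef_pos: [538.9, 53.8, 262.4]
tcp_rot: [-3.141, 0.005, 0.188]
ft_force: [-10.7, -4.4, -4.0]
opening: 0.005
```

```bash
python3 -c "
from h import *
s=env.state();print(s['eef_pos'],mach(s['eef_pos']),s['ft_force'])"
```

```text
[538.8976002   53.83399294 262.4200268 ] [24.00778269 26.39589707] [-10.7343124   -4.38613479  -3.98023933]
```

Emit:
{"method": "play_rows", "body": {"targets": [{"linear": [-15, 0, 0], "turn": 0}, {"linear": [-40, 0, 0], "turn": 0}, {"linear": [-60, 10, -30], "turn": 0}, {"linear": [-80, 50, -50], "turn": 0}, {"linear": [-90, 100, -50], "turn": 0}, {"linear": [-90, 155, -50], "turn": 0}, {"linear": [-90, 210, -50], "turn": 0}, {"linear": [-70, 260, -50], "turn": 0}, {"linear": [-50, 310, -50], "turn": 0}, {"linear": [-20, 360, -50], "turn": 0}, {"linear": [-20, 400, -50], "turn": 0}, {"linear": [-20, 400, -50], "turn": 0}]}}

```text
t: 12.5
eef_pos: [595.7, -345.0, 312.7]
tcp_rot: [3.14, -0.001, 0.186]
ft_force: [-0.3, 0.5, 0.1]
opening: 0.008
```

```bash
python3 -c "
from h import *
look('a8')
import cv2
a,_=env.read_camera('top');cv2.imwrite('pics/a9.png',a[:,:,::-1])"
```

```text
12.5 [ 595.65728468 -344.99616253  312.68462096] [ 3.14041649e+00 -1.14977910e-03  1.85554507e-01] [-0.34133497  0.51176764  0.14207787] 0.007894259612944056 mach [   5.3086769  -376.01868782]
```

View pics/a8.png

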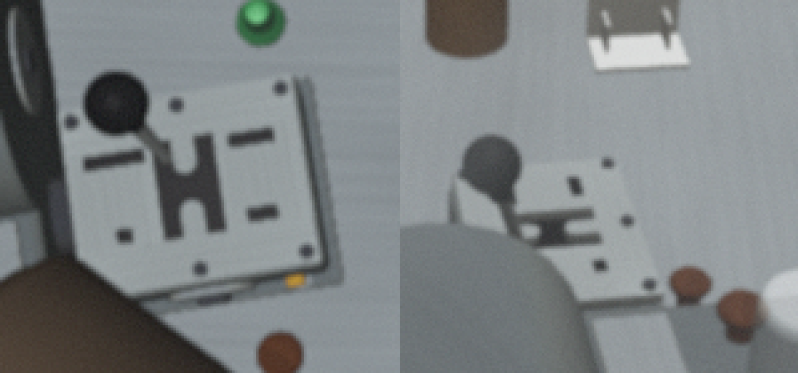

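View pics/a9.png

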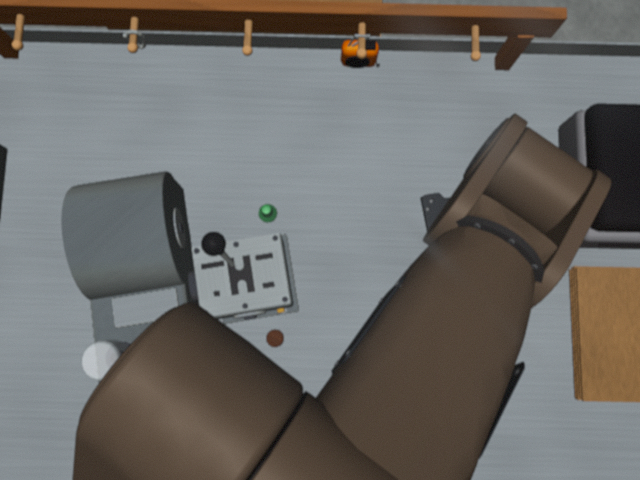

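```bash
python3 -c "
from h import *
u,v=170+116/2.667,205+102.5/2.664
print('knob',mach(ray('top',u,v,197)))
u,v=290+91.5/2.4875,200+165/2.487
print('side',mach(ray('side',u,v,197)))
"
```

```text
knob [47.94249044 26.51348267]
side [46.23947299 27.09253601]
```

```bash
python3 -c "
from cell import env
print(env.job_done())"
```

```text
the job is handed in; nothing more can be done
None
```

The lever is on the casing side and home in the slot beside the longest bar, which was at the machine's +x end. I handed the job in at about 12.6 s of the 45 s allowed.

**What I did:** I kept the fingers shut and only pushed the knob. It went from about x = -30 mm forward to neutral, sideways through the crossing channel, then along +x into the slot until the force rose to about 11 N. I then moved the arm clear.

**Last checks:**
- **Knob position:** the top camera puts the knob at machine (47.9, 26.5) mm and the side camera at (46.2, 27.1) mm. Fully home is about 48 mm, and the limit to pass is about 43 mm. The 2 mm difference matches an offset the side camera also showed at the start.
- **Loose things:** in the pictures, the stopper, both walnut knobs, the corner guard and the tape core look unmoved. I judged this by eye and did not measure it. The arm hid the corner guard, the tape core and walnut knob a from the top camera, so those three were checked only from the side.
- **Contact:** the wrist force was near zero after retreat, so the robot was touching nothing.
- **Failed call:** one move call was refused because its rows had no "turn" value. Nothing moved, and I sent it again with the value added.

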